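# Set out the candles on their saucers

### The job

Set the table for the evening: stand each of the three bare pillar candles upright in the middle of its own green saucer, the thickest candle on the widest saucer, the middle one on the middle-sized saucer and the thinnest on the smallest. Set them down gently, and leave the candle in the white jar, the notebook and the trinket box where they are.

Things in the scene. Friction and masses are not known exactly. Their poses are not given: they have to be found in the camera images.
- candle_thick: The thickest and shortest of the three bare pillar candles: a plain ivory wax cylinder 58 mm in diameter and 75 mm tall, with a dark soft wick (3 mm thick, 8 mm more) on top. It stands loose and upright. Origin: centre of its underside; z up along its axis.
- candle_middle: The middle of the three bare pillar candles: a plain ivory wax cylinder 44 mm in diameter and 90 mm tall, with a dark soft wick (3 mm thick, 8 mm more) on top. It stands loose and upright. Origin: centre of its underside; z up along its axis.
- candle_thin: The thinnest and tallest of the three bare pillar candles: a plain ivory wax cylinder 30 mm in diameter and 110 mm tall, with a dark soft wick (3 mm thick, 8 mm more) on top. It stands loose and upright. Origin: centre of its underside; z up along its axis.
- saucer_large: The widest of the three round dull-green glazed saucers: 124 mm across the rim, rim 14 mm high and 4 mm thick, slightly flared, with a flat inner floor about 108 mm across lying 6 mm above the table. Loose. Origin: centre of its underside; z up.
- saucer_medium: The middle-sized of the three round dull-green glazed saucers: 98 mm across the rim, rim 14 mm high and 4 mm thick, slightly flared, with a flat inner floor about 82 mm across lying 6 mm above the table. Loose. Origin: centre of its underside; z up.
- saucer_small: The smallest of the three round dull-green glazed saucers: 74 mm across the rim, rim 14 mm high and 4 mm thick, slightly flared, with a flat inner floor about 58 mm across lying 6 mm above the table. Loose. Origin: centre of its underside; z up.
- jar_candle: Bystander: a candle poured into a white ceramic jar, 84 mm in diameter and 80 mm tall, the wax 13 mm below its rim. Stays where it is. Origin: centre of its underside.
- notebook: Bystander: a cream spiral-bound notebook, 150 x 210 x 15 mm, with two 250 mm wooden knitting needles lying on it, at the left of the work. Stays where it is. Origin: centre of its underside; y along its spine.
- trinket_box: Bystander: a dark wooden trinket box with pale inlay, 124 x 164 x 67 mm, at the right of the work. Stays where it is. Origin: centre of its underside; y along its long side.
Not all that is in view belongs to the job. What is shaped like the saucer_small but purple or turquoise is not meant.

How it is judged:
At the end, for the whole second after the job is handed in: Each candle stands upright (within 0.1 rad), at rest and released, on the inner floor of its own saucer (thick on large, middle on medium, thin on small), its axis within 12 mm of the saucer's centre; the saucers lie flat on the table (horizontal distance between candle_thick and saucer_large below 0.012 m and z of candle_thick in the frame of saucer_large between 0.002 and 0.01 m and angle between each of candle_thick, saucer_large, candle_middle, saucer_medium, candle_thin, saucer_small's own z axis and vertical below 0.1 rad and linear speed of each of candle_thick, candle_middle, candle_thin below 0.02 m/s and angular speed of each of candle_thick, candle_middle, candle_thin below 0.2 rad/s and height (world z) of each of saucer_large, saucer_medium, saucer_small below 0.005 m and horizontal distance between candle_middle and saucer_medium below 0.012 m and z of candle_middle in the frame of saucer_medium between 0.002 and 0.01 m and horizontal distance between candle_thin and saucer_small below 0.012 m and z of candle_thin in the frame of saucer_small between 0.002 and 0.01 m); the robot touches nothing.
It fails at once if a candle is dropped or banged onto its saucer (faster than 0.45 m/s, a free fall of about 10 mm) instead of being set down ((horizontal distance between candle_thick and saucer_large below 0.03 m and z of candle_thick in the frame of saucer_large below 0.02 m and linear speed of candle_thick above 0.45 m/s) or (horizontal distance between candle_middle and saucer_medium below 0.03 m and z of candle_middle in the frame of saucer_medium below 0.02 m and linear speed of candle_middle above 0.45 m/s) or (horizontal distance between candle_thin and saucer_small below 0.03 m and z of candle_thin in the frame of saucer_small below 0.02 m and linear speed of candle_thin above 0.45 m/s)).
It fails at once if the jar candle is shifted by more than 20 mm (distance of jar_candle from where it was at the start of the episode above 0.02 m).
It fails at once if the notebook is shifted by more than 20 mm (distance of notebook from where it was at the start of the episode above 0.02 m).
It fails at once if the trinket box is shifted by more than 20 mm (distance of trinket_box from where it was at the start of the episode above 0.02 m).
It also fails if it takes over 96 s, if anything falls off the work surface, if the arm or the gripper's body presses on something with over 40 N, if the wrist force passes 120 N, or if a joint passes its speed limit or range.

### The arm

A 6-joint arm with a two-finger parallel gripper is mounted at the origin on the work surface. World frame = base frame: x ahead of the robot, y to its left, z up, the work surface at z = 0. Lengths are in m, angles in rad, forces in N, time in s.
With the tool pointing down it reaches from about 0.35 to 0.775 m from the base axis. Payload 7.3 kg.
Tool frame: the origin (TCP) lies at the centre of the arm's flange, where the gripper is bolted on; the fingertips stand 178 mm ahead of it and the grasp point (between the pads) lies 159 mm ahead of it (tip_extent is the distance from the TCP to the fingertips, in m); z points along the fingers, y is the line along which they close (so a half turn about z gives the same grasp; the last joint's range is limited). The gripper opens to 92 mm and grips with 3 to 60 N. Pads are 19 mm wide; open, the fingers measure 130 mm over their backs; the gripper's body (75 mm by 190 mm) begins 47 mm behind the grasp point.
Start: joints at [-1.415, 0.342, 1.524, -0, 1.275, -0.146], TCP at [0.156, -0.501, 0.405] pointing down, gripper open.
Joint ranges: [-2.53, 2.53], [-0.77, 2.02], [0.04, 2.7], [-1, 4.14], [0.28, 2.66], [-3.11, 3.11]. Speed limits (rad/s): [2.57, 2.57, 3.14, 3.14, 3.14, 3.14].

### API

Orientations are given as [roll, pitch, yaw] about the fixed x, y, z axes, in that order (R = Rz(yaw) Ry(pitch) Rx(roll)).
In Python, from cell import * gives the robot as it stands.
- The arm moves only by the tool arm_command, never from a script. Its arguments are lists of equal length, an entry for each row: "xyz": the shift along the world's x, y, z in mm, a list of three; "spin": the turn about the world's z in degrees. In form: {"xyz": [[tx, ty, tz], ...], "spin": [spin, ...]}. A call has 1 to 20 rows; each row shifts and turns the commanded pose from where the row before left it; what a row does not reach is not made up. A row lasts 1/10 s, in which the tool goes at most 50 mm and 8.59 degrees, less where a joint would pass 70% of its speed; a pose out of reach is approached as far as the arm can. A call with a gripper value outside its range is refused whole. "jaw" is the opening, from -1 (shut) to 1 (fully open), set as the call begins (left out, the last holds). The fingers move at their own pace and stop on an object; "squeeze" is the grip in N (left out, the last holds). Time passes only in rows, so rows that do not move let the fingers close. It gives the time, the measured TCP pose, the force, the opening and the grip force at its end, in the units of the state.
- observe(): the state, without advancing time (a new reading comes with each control period).
- read_camera(name): name is "scene" or "top"; returns a dict with "img" (384x512x3 uint8, red, green, blue), "depth" (384x512 float32, m along the optical axis (not along the pixel's ray), 0 where there is no reading), "fx", "fy", "cx", "cy" (pixels), "dist_coeffs" ([k1, k2, p1, p2, k3] as OpenCV has them; the pictures are not rectified), "world_from_camera" (4x4, takes a point from camera to world coordinates). Camera axes: x right, y up, looking along -z (the intrinsics and any distortion apply to the point x, -y, -z); pixel columns grow to the right and rows downward; lengths in m; the calibration is good to about 2 mm. A picture is of the moment at which its call begins.
- hand_in(): hands the job in; it is judged then, once.
The state is a dict: "time": time; "qpos": joint angles; "qvel": joint speeds; "joint_efforts": joint torques, N m; "tool_pos": TCP position; "tool_rot": TCP orientation; "contact_force": force on the tool from outside, world axes, zero at the start; "torque": the same for the moment, N m; "opening": finger opening in m; "grip_force": force on a finger pad.
Only numpy, scipy, OpenCV 4.12 (cv2) and the standard library are available. Lean on these libraries where they do the work, as an engineer would, in place of code of your own. Each camera call takes 0.05 s, during which the arm holds its last target. There are 200 camera calls.

## Working session

There is one attempt and no reset: what is moved stays moved. The work goes in short steps, Python scripts to look and compute and a tool call to move; the robot and the scene stay as the last step left them, time stands still between calls to the robot, and variables do not carry over. Pictures are saved under pics/ and viewed, at most 14 in all, crops included, and the job is handed in when it is done.

Besides the shell and the picture viewer there is one more tool, called as name(argument=value, ...), one argument or row to a line, values as JSON. arm_command: Moves the arm, as the interface text tells. Its arguments: {"type":"object","properties":{"xyz":{"type":"array","items":{"type":"array","items":{"type":"number"}}},"spin":{"type":"array","items":{"type":"number"}},"jaw":{"type":"number"},"squeeze":{"type":"number"}},"required":["xyz","spin"]}

```bash
mkdir -p pics; cat > h.py <<'E'
from cell import *
import numpy as np, cv2
def pts(c):
    h,w=c["depth"].shape
    u,v=np.meshgrid(np.arange(w),np.arange(h))
    K=np.array([[c["fx"],0,c["cx"]],[0,c["fy"],c["cy"]],[0,0,1.]])
    n=cv2.undistortPoints(np.stack([u,v],-1).reshape(-1,1,2).astype(float),K,np.array(c["dist_coeffs"],float)).reshape(h,w,2)
    d=c["depth"].astype(float); T=np.array(c["world_from_camera"])
    P=np.stack([n[...,0]*d,-n[...,1]*d,-d],-1)@T[:3,:3].T+T[:3,3]
    P[d==0]=np.nan
    return P
E
python3 - <<'E'
from h import *
s=observe(); print(s["tool_pos"],s["tool_rot"],s["opening"],s["time"])
for n in("top","scene"):
    c=read_camera(n); cv2.imwrite(f"pics/{n}0.png",cv2.resize(c["img"][...,::-1],(768,576)))
    np.savez(f"{n}0.npz",P=pts(c),img=c["img"]); print(n,np.round(c["world_from_camera"],2).tolist())
E
```

```text
[ 0.15604124 -0.50113654  0.40404026] [-3.14006858e+00 -1.79793311e-04  3.01813259e-01] 0.09173139723823993 0.0
top [[0.01, 0.99, -0.13, 0.3], [-1.0, 0.01, -0.0, -0.01], [-0.0, 0.13, 0.99, 1.69], [0.0, 0.0, 0.0, 1.0]]
scene [[0.52, -0.67, 0.53, 1.14], [0.85, 0.4, -0.33, -0.4], [0.01, 0.63, 0.78, 0.97], [0.0, 0.0, 0.0, 1.0]]
```

View pics/top0.png

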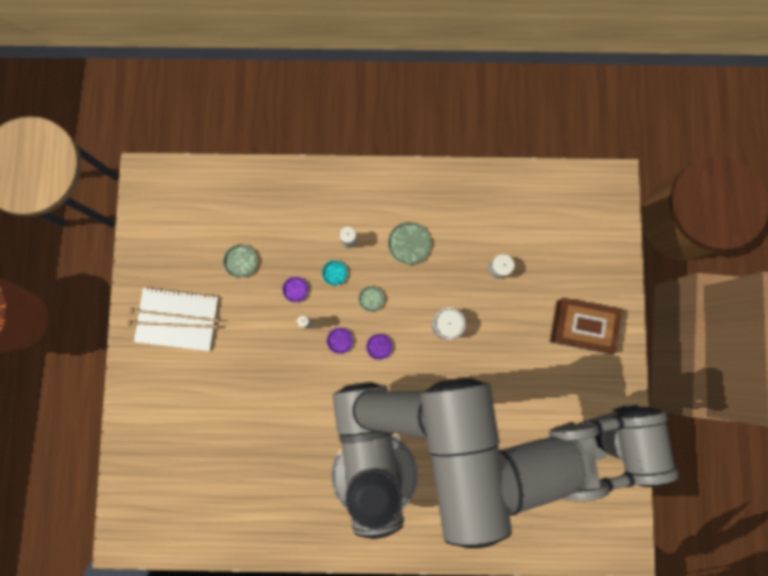

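View pics/scene0.png

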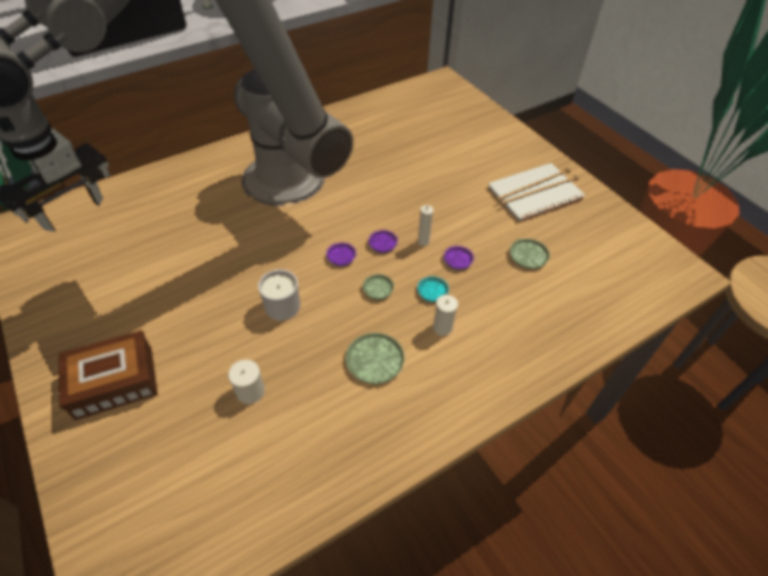

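Top view, at 768x576: the green saucers are large (410,243), medium (241,261) and small (372,298). The candles are thick (503,265), middle (348,235) and thin (303,321). The jar is at (450,323). Saucer_small candidates are green (372,298), turquoise (335,273) and purple (296,290), (340,341) and (379,346). Only (372,298) is dull green, so that one fits. I'll confirm it in a crop while measuring.

```bash
cat >> h.py <<'E'
def mincirc(xy):
    from scipy.optimize import least_squares
    (c,r)=cv2.minEnclosingCircle(xy.astype(np.float32)); return np.round([*c,r],4)
def blobs(P,img,green):
    hsv=cv2.cvtColor(img,cv2.COLOR_RGB2HSV).astype(int); z=P[...,2]
    tab=(P[...,0]>.25)&(P[...,0]<.85)&(abs(P[...,1])<.8)
    m=tab&((hsv[...,0]>35)&(hsv[...,0]<85)&(hsv[...,1]>30)&(z<.04) if green else (z>.05)&(z<.13)&(hsv[...,1]<80))
    n,l,st,ce=cv2.connectedComponentsWithStats(m.astype(np.uint8))
    for i in range(1,n):
        if st[i,4]<15: continue
        Q=P[l==i]; zt=np.percentile(Q[:,2],90)
        T=Q if green else Q[Q[:,2]>zt-.012]
        lo,hi=T[:,:2].min(0),T[:,:2].max(0)
        print("px",ce[i].round(1),"n",st[i,4],"mean",T[:,:2].mean(0).round(4),"mid",((lo+hi)/2).round(4),"ext",(hi-lo).round(3),"circ",mincirc(T[:,:2]),"z",zt.round(3))
E
python3 - <<'E'
from h import *
for n in("top","scene"):
    f=np.load(n+"0.npz")
    for g in(1,0): print(n,g); blobs(f["P"],f["img"],g)
im=np.load("top0.npz")["img"]
cv2.imwrite("pics/crop1.png",cv2.resize(im[140:250,140:350,::-1],None,fx=3.8,fy=3.8,interpolation=cv2.INTER_CUBIC))
E
```

```text
top 1
px [272.9 161.8] n 584 mean [ 0.6357 -0.0901] mid [ 0.6347 -0.0904] ext [0.115 0.111] circ [ 0.6353 -0.0896  0.0591] z 0.012
px [160.  173.6] n 354 mean [0.5787 0.3861] mid [0.5766 0.3854] ext [0.087 0.09 ] circ [0.5771 0.3851 0.0469] z 0.012
px [218.6 176.2] n 24 mean [0.5704 0.1382] mid [0.5654 0.1304] ext [0.041 0.056] circ [0.5629 0.1302 0.0321] z 0.017
px [247.4 198.8] n 198 mean [0.4765 0.0154] mid [0.4775 0.0152] ext [0.064 0.063] circ [0.4771 0.0151 0.0334] z 0.013
top 0
px [232.  156.5] n 109 mean [0.6414 0.0802] mid [0.6409 0.0793] ext [0.042 0.04 ] circ [0.6411 0.08   0.0216] z 0.095
px [335.  176.2] n 174 mean [ 0.567  -0.3396] mid [ 0.5675 -0.3394] ext [0.056 0.057] circ [ 0.5682 -0.3401  0.0293] z 0.079
px [299.1 215.1] n 353 mean [ 0.4076 -0.1933] mid [ 0.4072 -0.1918] ext [0.08 0.08] circ [ 0.4076 -0.1933  0.0419] z 0.079
px [392.1 216.7] n 169 mean [ 0.4059 -0.5668] mid [ 0.4069 -0.5671] ext [0.06  0.089] circ [ 0.4066 -0.5671  0.047 ] z 0.073
px [202.6 214. ] n 58 mean [0.4058 0.1916] mid [0.4059 0.1928] ext [0.028 0.027] circ [0.4056 0.1917 0.015 ] z 0.114
sc
[... 399 characters left out ...]
891] mid [ 0.637  -0.0896] ext [0.113 0.113] circ [ 0.6374 -0.0876  0.0594] z 0.01
scene 0
px [283.4 145.4] n 118 mean [0.4095 0.1889] mid [0.4073 0.191 ] ext [0.028 0.031] circ [0.4077 0.191  0.0158] z 0.111
px [185.8 192.3] n 545 mean [ 0.4088 -0.1931] mid [ 0.4098 -0.1933] ext [0.084 0.082] circ [ 0.4107 -0.1921  0.0429] z 0.08
px [296.7 205.6] n 214 mean [0.6453 0.0771] mid [0.643  0.0784] ext [0.043 0.043] circ [0.6425 0.0789 0.023 ] z 0.092
px [ 67.5 243.6] n 225 mean [ 0.4097 -0.569 ] mid [ 0.4088 -0.568 ] ext [0.061 0.09 ] circ [ 0.408  -0.5686  0.0474] z 0.073
px [163.1 250.8] n 368 mean [ 0.5729 -0.34  ] mid [ 0.57   -0.3395] ext [0.058 0.056] circ [ 0.5705 -0.3379  0.0308] z 0.077
```

View pics/crop1.png

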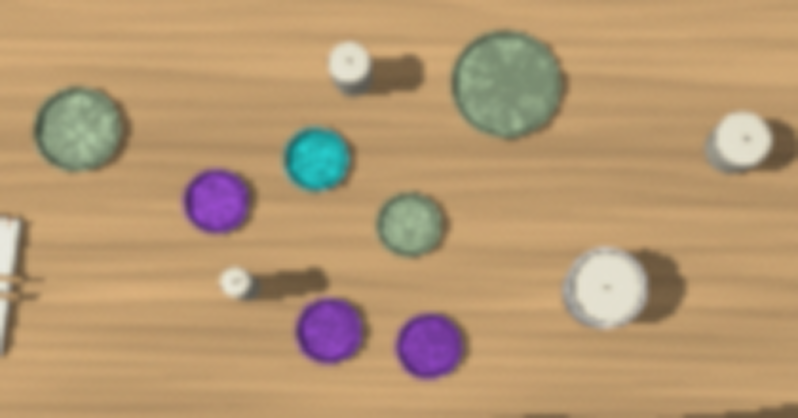

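The crop shows exactly one dull-green small saucer, at (412,224) in the crop (top view 372,298). The other four are turquoise or purple, so this is the target. I'll start with the thick candle.

arm_command(
  xyz=[
    [15,6,0],
    [30,12,0],
    [30,12,0],
    [30,12,0],
    [30,12,0],
    [30,12,0],
    [30,12,0],
    [30,12,0],
    [30,12,0],
    [30,12,0],
    [30,11,0],
    [30,11,0],
    [30,11,0],
    [25,10,0],
    [13,5,0],
    [0,0,0],
    [0,0,0],
  ],
  spin=[0,0,0,0,0,0,0,0,0,0,0,0,0,0,0,0,0],
  jaw=1,
)

```text
time: 1.8
tool_pos: [0.5688, -0.3393, 0.4041]
tool_rot: [-3.141, 0.001, 0.302]
contact_force: [0.6, 0.1, 1.2]
opening: 0.092
grip_force: 0.0
```

arm_command(
  xyz=[
    [0,0,-15],
    [0,0,-30],
    [0,0,-30],
    [0,0,-30],
    [0,0,-30],
    [0,0,-20],
    [0,0,-15],
    [0,0,-10],
    [0,0,-10],
    [0,0,-5],
    [0,0,0],
    [0,0,0],
  ],
  spin=[0,0,0,0,0,0,0,0,0,0,0,0],
)

```text
time: 3.0
tool_pos: [0.5693, -0.3394, 0.2104]
tool_rot: [3.141, -0.001, 0.302]
contact_force: [-0.1, 0.5, 1.3]
opening: 0.0918
grip_force: 0.0
```

arm_command(
  xyz=[
    [0,0,0],
    [0,0,0],
    [0,0,0],
    [0,0,0],
    [0,0,0],
    [0,0,0],
    [0,0,0],
    [0,0,0],
    [0,0,0],
    [0,0,0],
  ],
  spin=[0,0,0,0,0,0,0,0,0,0],
  jaw=-1,
  squeeze=15,
)

```text
time: 4.0
tool_pos: [0.5691, -0.3393, 0.2098]
tool_rot: [3.141, -0.0, 0.302]
contact_force: [-0.4, 0.4, 1.2]
opening: 0.0572
grip_force: 15.0
```

arm_command(
  xyz=[
    [0,0,10],
    [0,0,20],
    [0,0,20],
    [3,10,0],
    [5,20,0],
    [7,25,0],
    [7,25,0],
    [7,25,0],
    [7,25,0],
    [7,25,0],
    [7,25,0],
    [7,25,0],
    [6,20,0],
    [3,15,0],
    [1,10,0],
    [0,0,0],
    [0,0,0],
    [0,0,0],
  ],
  spin=[0,0,0,0,0,0,0,0,0,0,0,0,0,0,0,0,0,0],
)

```text
time: 5.8
tool_pos: [0.6359, -0.0902, 0.2597]
tool_rot: [3.141, 0.0, 0.301]
contact_force: [-0.1, -0.8, -1.6]
opening: 0.0574
grip_force: 15.0
```

```bash
python3 - <<'E'
from h import *
c=read_camera("scene"); P=pts(c); blobs(P,c["img"],1);blobs(P,c["img"],0)
cv2.imwrite("pics/s1.png",cv2.resize(c["img"][120:320,100:400,::-1],None,fx=2.6,fy=2.6))
E
```

```text
px [352.2 168.9] n 315 mean [0.5768 0.387 ] mid [0.5789 0.3837] ext [0.089 0.09 ] circ [0.5803 0.3843 0.0462] z 0.01
px [290.7 187.6] n 45 mean [0.534 0.141] mid [0.5397 0.1364] ext [0.074 0.055] circ [0.5397 0.1293 0.0387] z 0.016
px [257.1 243.2] n 365 mean [ 0.6612 -0.0762] mid [ 0.6556 -0.0816] ext [0.079 0.099] circ [ 0.6466 -0.0835  0.0556] z 0.009
px [283.6 145.1] n 119 mean [0.4094 0.1878] mid [0.4078 0.1901] ext [0.029 0.029] circ [0.4075 0.1893 0.0154] z 0.112
px [185.8 192.2] n 546 mean [ 0.4088 -0.1935] mid [ 0.4109 -0.1934] ext [0.085 0.082] circ [ 0.4115 -0.1924  0.0435] z 0.08
px [296.8 205.7] n 215 mean [0.6452 0.0773] mid [0.6426 0.0777] ext [0.044 0.043] circ [0.6425 0.0786 0.0225] z 0.093
px [253.6 215.3] n 23 mean [ 0.6363 -0.0755] mid [ 0.6358 -0.0763] ext [0.014 0.034] circ [ 0.6347 -0.0763  0.0181] z 0.127
px [244.2 213.8] n 20 mean [ 0.6178 -0.0959] mid [ 0.6183 -0.0973] ext [0.014 0.015] circ [ 0.6188 -0.0971  0.0088] z 0.127
px [252.2 230.3] n 223 mean [ 0.6583 -0.0825] mid [ 0.6515 -0.0898] ext [0.029 0.079] circ [ 0.6494 -0.0898  0.0418] z 0.125
px [ 67.6 243.5] n 230 mean [ 0.4096 -0.5686] mid [ 0.4087 -0.5686] ext [0.063 0.091] circ [ 0.4084 -0.5687  0.0477] z 0.073
```

View pics/s1.png

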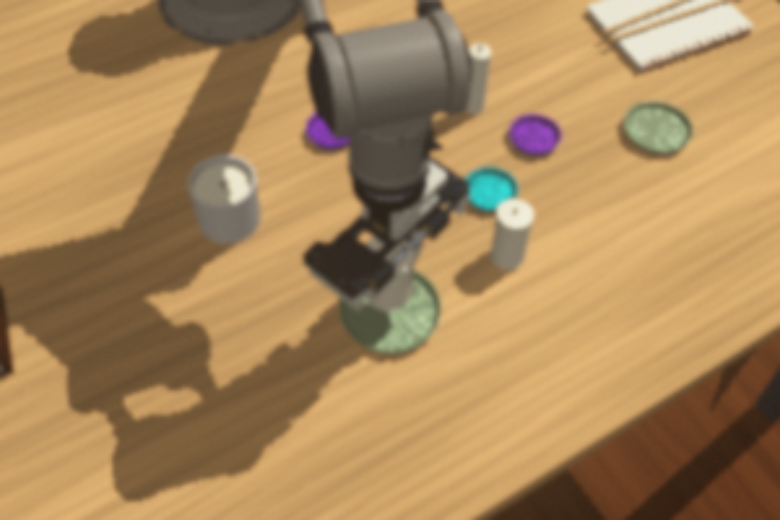

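The crop shows the thick candle held upright at about (392,290), above the large saucer at (390,312). I'll lower it now.

arm_command(
  xyz=[
    [0,0,-8],
    [0,0,-10],
    [0,0,-10],
    [0,0,-6],
    [0,0,-3],
    [0,0,-2],
    [0,0,-2],
    [0,0,-1],
    [0,0,-1],
    [0,0,0],
    [0,0,0],
  ],
  spin=[0,0,0,0,0,0,0,0,0,0,0],
)

```text
time: 6.95
tool_pos: [0.6361, -0.0893, 0.2169]
tool_rot: [3.141, -0.0, 0.302]
contact_force: [-0.2, -0.5, -2.4]
opening: 0.0573
grip_force: 15.0
```

arm_command(
  xyz=[
    [0,0,-0.5],
    [0,0,-0.5],
    [0,0,-0.5],
    [0,0,0],
    [0,0,0],
  ],
  spin=[0,0,0,0,0],
)

```text
time: 7.45
tool_pos: [0.6361, -0.0893, 0.2158]
tool_rot: [3.141, -0.0, 0.302]
contact_force: [-1.9, 0.9, 4.9]
opening: 0.0574
grip_force: 15.0
```

Contact at about 5 N. I'll release and rise.

arm_command(
  xyz=[
    [0,0,0],
    [0,0,0],
    [0,0,0],
    [0,0,0],
    [0,0,0],
    [0,0,0],
    [0,0,0],
    [0,0,0],
  ],
  spin=[0,0,0,0,0,0,0,0],
  jaw=1,
)

```text
time: 8.25
tool_pos: [0.6361, -0.0893, 0.2152]
tool_rot: [3.142, 0.0, 0.302]
contact_force: [0.3, 0.0, 1.4]
opening: 0.0917
grip_force: 0.0
```

arm_command(
  xyz=[
    [0,0,5],
    [0,0,10],
    [0,0,20],
    [0,0,25],
    [0,0,30],
    [0,0,30],
    [0,0,20],
    [0,0,10],
    [0,10,0],
    [1,20,0],
    [1,25,0],
    [1,25,0],
    [1,25,0],
    [1,25,0],
    [1,20,0],
    [0,13,0],
    [0,5,0],
    [0,0,0],
    [0,0,0],
  ],
  spin=[0,0,0,0,0,0,0,0,0,0,0,0,0,0,0,0,0,0,0],
)

```text
time: 10.15
tool_pos: [0.6421, 0.0781, 0.365]
tool_rot: [3.141, 0.001, 0.301]
contact_force: [-0.4, 0.2, 0.7]
opening: 0.0917
grip_force: 0.0
```

arm_command(
  xyz=[
    [0,1,-10],
    [0,0,-25],
    [0,0,-25],
    [0,0,-25],
    [0,0,-20],
    [0,0,-15],
    [0,0,-10],
    [0,0,-8],
    [0,0,-6],
    [0,0,0],
    [0,0,0],
  ],
  spin=[0,0,0,0,0,0,0,0,0,0,0],
)

```text
time: 11.25
tool_pos: [0.6422, 0.0797, 0.2217]
tool_rot: [3.141, -0.001, 0.302]
contact_force: [0.3, 0.5, -0.5]
opening: 0.0914
grip_force: 0.0
```

arm_command(
  xyz=[
    [0,0,0],
    [0,0,0],
    [0,0,0],
    [0,0,0],
    [0,0,0],
    [0,0,0],
    [0,0,0],
    [0,0,0],
    [0,0,0],
    [0,0,0],
    [0,0,0],
    [0,0,0],
  ],
  spin=[0,0,0,0,0,0,0,0,0,0,0,0],
  jaw=-1,
  squeeze=15,
)

```text
time: 12.45
tool_pos: [0.6421, 0.0797, 0.2213]
tool_rot: [3.141, -0.0, 0.302]
contact_force: [-0.8, 0.3, 0.7]
opening: 0.0438
grip_force: 15.0
```

arm_command(
  xyz=[
    [0,0,10],
    [0,0,20],
    [0,0,20],
    [-2,10,0],
    [-4,20,0],
    [-6,25,0],
    [-6,25,0],
    [-6,25,0],
    [-6,25,0],
    [-6,25,0],
    [-6,25,0],
    [-6,25,0],
    [-5,25,0],
    [-5,25,0],
    [-4,25,0],
    [-1,15,0],
    [-1,10,0],
    [0,0,0],
    [0,0,0],
    [0,0,0],
  ],
  spin=[0,0,0,0,0,0,0,0,0,0,0,0,0,0,0,0,0,0,0,0],
)

```text
time: 14.45
tool_pos: [0.5785, 0.3837, 0.2712]
tool_rot: [3.141, 0.0, 0.301]
contact_force: [-0.1, -0.3, -1.3]
opening: 0.0437
grip_force: 15.0
```

arm_command(
  xyz=[
    [0,0,-8],
    [0,0,-10],
    [0,0,-10],
    [0,0,-6],
    [0,0,-3],
    [0,0,-2],
    [0,0,-2],
    [0,0,-1],
    [0,0,-1],
    [0,0,0],
    [0,0,0],
  ],
  spin=[0,0,0,0,0,0,0,0,0,0,0],
)

```text
time: 15.55
tool_pos: [0.5781, 0.3848, 0.2284]
tool_rot: [3.142, -0.0, 0.302]
contact_force: [0.1, 1.2, -0.6]
opening: 0.0439
grip_force: 15.0
```

arm_command(
  xyz=[
    [0,0,-0.5],
    [0,0,-0.5],
    [0,0,-0.5],
    [0,0,0],
    [0,0,0],
  ],
  spin=[0,0,0,0,0],
)

```text
time: 16.05
tool_pos: [0.5781, 0.3848, 0.2272]
tool_rot: [-3.142, -0.001, 0.302]
contact_force: [-0.9, -0.7, 2.0]
opening: 0.0437
grip_force: 15.0
```

arm_command(
  xyz=[
    [0,0,-0.4],
    [0,0,0],
    [0,0,0],
    [0,0,0],
    [0,0,0],
    [0,0,0],
    [0,0,0],
    [0,0,0],
  ],
  spin=[0,0,0,0,0,0,0,0],
  jaw=1,
)

```text
time: 16.85
tool_pos: [0.5781, 0.3847, 0.2263]
tool_rot: [3.141, 0.0, 0.302]
contact_force: [0.2, -0.6, -0.3]
opening: 0.0916
grip_force: 0.0
```

arm_command(
  xyz=[
    [0,0,5],
    [0,0,10],
    [0,0,20],
    [0,0,30],
    [0,0,30],
    [0,0,30],
    [0,0,20],
    [0,0,10],
    [-8,-9,0],
    [-20,-22,0],
    [-22,-25,0],
    [-22,-25,0],
    [-22,-25,0],
    [-22,-25,0],
    [-22,-25,0],
    [-18,-20,0],
    [-11,-12,0],
    [-5,-5,0],
    [0,0,0],
    [0,0,0],
  ],
  spin=[0,0,0,0,0,0,0,0,0,0,0,0,0,0,0,0,0,0,0,0],
)

```text
time: 18.85
tool_pos: [0.4066, 0.1921, 0.3815]
tool_rot: [-3.142, -0.001, 0.302]
contact_force: [0.9, 0.2, -0.7]
opening: 0.0918
grip_force: 0.0
```

arm_command(
  xyz=[
    [0,0,-10],
    [0,0,-25],
    [0,0,-25],
    [0,0,-25],
    [0,0,-20],
    [0,0,-15],
    [0,0,-10],
    [0,0,-6],
    [0,0,-4],
    [0,0,0],
    [0,0,0],
  ],
  spin=[0,0,0,0,0,0,0,0,0,0,0],
)

```text
time: 19.95
tool_pos: [0.4063, 0.1918, 0.2417]
tool_rot: [3.141, -0.001, 0.302]
contact_force: [0.6, -0.3, 0.5]
opening: 0.0917
grip_force: 0.0
```

arm_command(
  xyz=[
    [0,0,0],
    [0,0,0],
    [0,0,0],
    [0,0,0],
    [0,0,0],
    [0,0,0],
    [0,0,0],
    [0,0,0],
    [0,0,0],
    [0,0,0],
    [0,0,0],
    [0,0,0],
    [0,0,0],
    [0,0,0],
  ],
  spin=[0,0,0,0,0,0,0,0,0,0,0,0,0,0],
  jaw=-1,
  squeeze=12,
)

```text
time: 21.35
tool_pos: [0.4061, 0.1917, 0.2413]
tool_rot: [3.142, 0.0, 0.302]
contact_force: [-0.4, 0.1, -0.6]
opening: 0.0299
grip_force: 12.0
```

arm_command(
  xyz=[
    [0,0,10],
    [0,0,20],
    [0,0,20],
    [4,-10,0],
    [8,-18,0],
    [10,-25,0],
    [10,-25,0],
    [10,-25,0],
    [10,-25,0],
    [9,-22,0],
    [6,-15,0],
    [3,-8,0],
    [1,-3,0],
    [0,0,0],
    [0,0,0],
    [0,0,0],
  ],
  spin=[0,0,0,0,0,0,0,0,0,0,0,0,0,0,0,0],
)

```text
time: 22.95
tool_pos: [0.4768, 0.0164, 0.2913]
tool_rot: [-3.141, 0.0, 0.303]
contact_force: [0.2, -0.2, -1.3]
opening: 0.0295
grip_force: 12.0
```

```bash
python3 - <<'E'
from h import *
c=read_camera("scene"); P=pts(c); blobs(P,c["img"],1);blobs(P,c["img"],0)
cv2.imwrite("pics/s2.png",cv2.resize(c["img"][90:290,130:400,::-1],None,fx=2.8,fy=2.8))
E
```

```text
px [344.  165.1] n 44 mean [0.5468 0.3734] mid [0.5473 0.3732] ext [0.027 0.041] circ [0.5475 0.3732 0.0219] z 0.011
px [358.9 172.9] n 70 mean [0.6044 0.395 ] mid [0.6036 0.3927] ext [0.04  0.065] circ [0.5987 0.3932 0.0341] z 0.009
px [251.8 191.5] n 183 mean [0.4774 0.0167] mid [0.4799 0.0168] ext [0.068 0.06 ] circ [0.48   0.0146 0.0346] z 0.011
px [288.7 190.1] n 66 mean [0.5384 0.1294] mid [0.5422 0.1264] ext [0.08  0.076] circ [0.5434 0.1253 0.0419] z 0.016
px [235.5 233.9] n 78 mean [ 0.5984 -0.1175] mid [ 0.5978 -0.1188] ext [0.033 0.041] circ [ 0.5978 -0.1188  0.0265] z 0.013
px [258.3 244. ] n 270 mean [ 0.6658 -0.0748] mid [ 0.6561 -0.0826] ext [0.075 0.098] circ [ 0.6502 -0.082   0.0559] z 0.01
px [356.4 156.8] n 203 mean [0.5819 0.3807] mid [0.5787 0.3824] ext [0.044 0.044] circ [0.5791 0.3814 0.0244] z 0.098
px [252.2 178.8] n 106 mean [0.4929 0.008 ] mid [0.4925 0.0048] ext [0.008 0.029] circ [0.4936 0.0048 0.0151] z 0.124
px [185.9 192.2] n 543 mean [ 0.4092 -0.192 ] mid [ 0.411  -0.1925] ext [0.084 0.082] circ [ 0.4108 -0.1919  0.0425] z 0.08
px [249.7 228.8] n 348 mean [ 0.6399 -0.0905] mid [ 0.6386 -0.0889] ext [0.057 0.057] circ [ 0.6373 -0.0888  0.0299] z 0.084
px [ 67.7 243.4] n 229 mean [ 0.4096 -0.5684] mid [ 0.4083 -0.5684] ext [0.063 0.091] circ [ 0.4083 -0.5691  0.0478] z 0.073
```

View pics/s2.png

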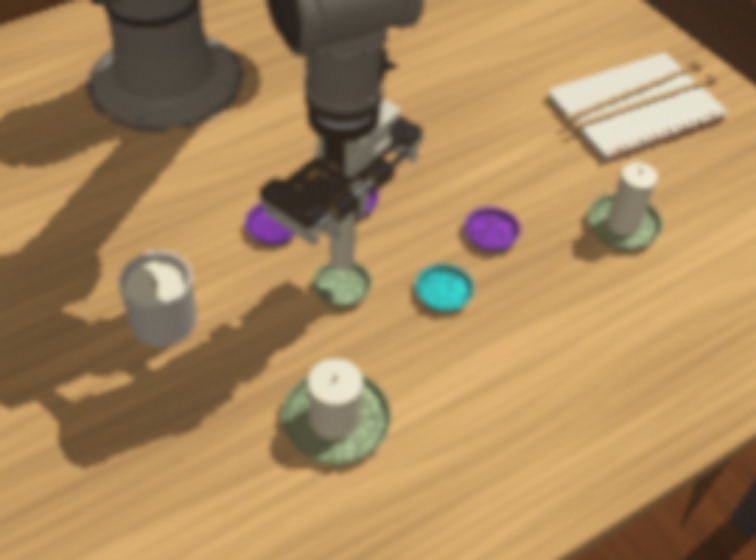

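The thick candle (335,395) and the middle one (632,200) stand centred on their saucers. The thin one hangs upright at (342,250) over the small green saucer at (343,287). I'll lower it.

arm_command(
  xyz=[
    [0.5,-0.5,-8],
    [0,0,-10],
    [0,0,-10],
    [0,0,-6],
    [0,0,-3],
    [0,0,-2],
    [0,0,-2],
    [0,0,-1],
    [0,0,-1],
    [0,0,0],
    [0,0,0],
  ],
  spin=[0,0,0,0,0,0,0,0,0,0,0],
)

```text
time: 24.1
tool_pos: [0.4776, 0.0152, 0.2485]
tool_rot: [3.141, -0.0, 0.302]
contact_force: [-0.1, -0.3, 0.0]
opening: 0.0296
grip_force: 12.0
```

arm_command(
  xyz=[
    [0,0,-0.5],
    [0,0,-0.5],
    [0,0,-0.5],
    [0,0,0],
    [0,0,0],
  ],
  spin=[0,0,0,0,0],
)

```text
time: 24.6
tool_pos: [0.4777, 0.0153, 0.2472]
tool_rot: [3.141, -0.001, 0.302]
contact_force: [-0.6, -0.3, 5.4]
opening: 0.0301
grip_force: 12.0
```

arm_command(
  xyz=[
    [0,0,0],
    [0,0,0],
    [0,0,0],
    [0,0,0],
    [0,0,0],
    [0,0,0],
    [0,0,0],
    [0,0,0],
  ],
  spin=[0,0,0,0,0,0,0,0],
  jaw=1,
)

```text
time: 25.4
tool_pos: [0.4776, 0.0152, 0.2468]
tool_rot: [3.142, 0.0, 0.302]
contact_force: [0.5, 0.6, -0.2]
opening: 0.0888
grip_force: 0.0
```

arm_command(
  xyz=[
    [0,0,5],
    [0,0,10],
    [0,0,20],
    [0,0,30],
    [0,0,30],
    [0,0,30],
    [0,0,20],
    [0,0,10],
    [0,-10,0],
    [-5,-25,0],
    [-5,-30,0],
    [-5,-30,0],
    [-5,-30,0],
    [-5,-30,0],
    [-5,-30,0],
    [-5,-30,0],
    [0,-20,0],
    [0,-10,0],
    [0,0,0],
    [0,0,0],
  ],
  spin=[0,0,0,0,0,0,0,0,0,0,0,0,0,0,0,0,0,0,0,0],
)

```text
time: 27.4
tool_pos: [0.4424, -0.2293, 0.4012]
tool_rot: [-3.14, 0.001, 0.302]
contact_force: [-0.9, 0.8, 0.4]
opening: 0.0919
grip_force: 0.0
```

```bash
python3 - <<'E'
from h import *
for n in("scene","top"):
    c=read_camera(n); P=pts(c); print(n); blobs(P,c["img"],1);blobs(P,c["img"],0)
    cv2.imwrite(f"pics/{n}3.png",cv2.resize(c["img"][90:290,100:400,::-1],None,fx=2.6,fy=2.6))
E
```

```text
scene
px [344.1 165.1] n 43 mean [0.5469 0.3737] mid [0.5475 0.3736] ext [0.025 0.045] circ [0.5466 0.3736 0.0243] z 0.01
px [358.9 172.9] n 73 mean [0.6041 0.3951] mid [0.604 0.392] ext [0.039 0.064] circ [0.5993 0.3923 0.0336] z 0.009
px [288.7 191.1] n 72 mean [0.542  0.1269] mid [0.5437 0.1257] ext [0.078 0.079] circ [0.5441 0.1266 0.0416] z 0.016
px [245.  189.1] n 25 mean [0.4572 0.0014] mid [4.581e-01 3.000e-04] ext [0.02  0.021] circ [0.4568 0.0012 0.0132] z 0.013
px [255.8 193.5] n 66 mean [0.4927 0.0237] mid [0.4893 0.0199] ext [0.041 0.056] circ [0.4872 0.0199 0.0335] z 0.013
px [235.5 233.8] n 69 mean [ 0.598  -0.1174] mid [ 0.5972 -0.1196] ext [0.028 0.039] circ [ 0.5976 -0.1188  0.023 ] z 0.014
px [258.3 243.9] n 267 mean [ 0.6654 -0.0744] mid [ 0.6563 -0.0814] ext [0.074 0.098] circ [ 0.6507 -0.0822  0.0559] z 0.01
px [356.4 156.8] n 203 mean [0.582  0.3804] mid [0.5796 0.3822] ext [0.045 0.044] circ [0.5794 0.3825 0.0228] z 0.098
px [252.  177.3] n 150 mean [0.4825 0.0136] mid [0.4799 0.0158] ext [0.031 0.03 ] circ [0.48   0.0148 0.016 ] z 0.118
px [185.7 192.3] n 547
[... 739 characters left out ...]
mean [0.4729 0.0163] mid [0.4757 0.0171] ext [0.061 0.059] circ [0.4767 0.0156 0.0336] z 0.014
px [273.6 159.1] n 174 mean [ 0.6344 -0.0901] mid [ 0.6345 -0.0889] ext [0.056 0.053] circ [ 0.6349 -0.0901  0.029 ] z 0.086
px [156.7 170.8] n 122 mean [0.5781 0.3829] mid [0.5787 0.3832] ext [0.041 0.039] circ [0.5787 0.3835 0.0222] z 0.1
px [247.1 196.6] n 53 mean [0.477  0.0153] mid [0.4766 0.0158] ext [0.025 0.024] circ [0.4765 0.0158 0.0146] z 0.12
px [392.  216.7] n 167 mean [ 0.4056 -0.567 ] mid [ 0.4068 -0.5664] ext [0.06  0.092] circ [ 0.4053 -0.5665  0.0471] z 0.074
px [306.2 217.8] n 44 mean [ 0.396  -0.2221] mid [ 0.3977 -0.2194] ext [0.036 0.028] circ [ 0.3986 -0.2241  0.0189] z 0.078
```

View pics/scene3.png

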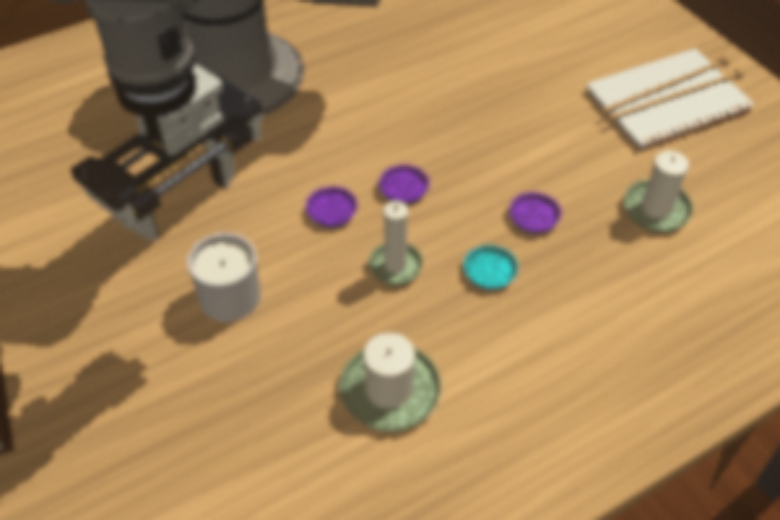

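View pics/top3.png

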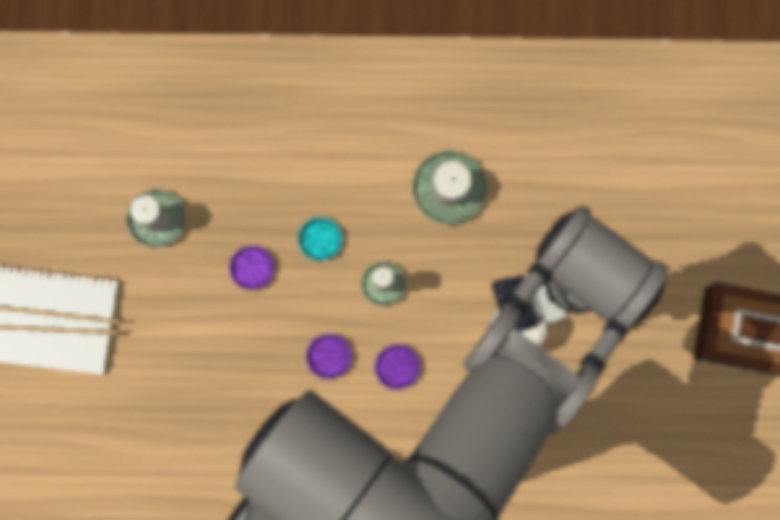

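All three candles stand upright and within about 3 mm of their saucer centres. In the scene crop they are thick (389,370), middle (665,185) and thin (395,240). The jar, notebook and box have not moved, and the gripper is clear.

```bash
python3 -c "
from cell import *
print(hand_in())"
```

```text
the job is handed in; nothing more can be done
None
```

I handed the job in: each of the three candles stands upright on its own green saucer, within about 3 mm of centre in the last camera check, and the jar candle, notebook and trinket box were left where they were; the hand-in gave no verdict.

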